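# Steady a rocking tool chest with a bench pin

### The arm

A 6-joint arm with a two-finger parallel gripper is mounted at the origin on the work surface. World frame = base frame: x ahead of the robot, y to its left, z up, the work surface at z = 0. Lengths are in m, angles in rad, forces in N, time in s.
With the tool pointing down it reaches from about 0.35 to 0.925 m from the base axis. Payload 6.4 kg.
Tool frame: the origin (TCP) lies midway between the tips of the shut fingers; the grasp point (between the pads) lies manip.hold_point_z behind it (manip.hold_point_z is the distance from the TCP to the grasp point, in m); z points along the fingers, y is the direction in which the jaws open and shut (so a half turn about z gives the same grasp; the last joint's range is limited). The gripper opens to 94 mm and grips with 3 to 60 N. Pads are 16 mm wide; open, the fingers measure 119 mm over their backs; the gripper's body (75 mm by 177 mm) begins 78 mm behind the grasp point.
Start: joints at [-1.385, 0.245, 1.558, -0, 1.339, -0.174], TCP at [0.229, -0.608, 0.205] pointing down, gripper open.
Joint ranges: [-3.13, 3.13], [-1.02, 2.26], [0.13, 2.54], [-0.95, 4.09], [0.21, 2.88], [-2.74, 2.74]. Speed limits (rad/s): [2.57, 2.57, 3.14, 3.14, 3.14, 3.14].

### API

Orientations are given as a 3x3 rotation matrix whose columns are the frame's x, y, z axes.
In Python, from bench import manip gives the robot as it stands. The module is installed in compiled form; this text tells all that it offers.
- The arm moves only by the shell command python3 -m crank 'ROWS' [OPENING] [FORCE]. ROWS is JSON, a list of rows, each an object with "translation": the shift along the tool's x, y, z in mm, a list of three; "rot": the turn, a rotation vector about the tool's x, y, z in degrees, a list of three. In form: [{"translation": [x, y, z], "rot": [rx, ry, rz]}, ...]. A call has 1 to 12 rows; each row shifts and turns the pose as measured when the row begins, along the tool's axes as they then stand; what a row does not reach is not made up. A row lasts 1/8 s, in which the tool goes at most 62.5 mm and 10.7 degrees, less where a joint would pass 70% of its speed; a pose out of reach is approached as far as the arm can. A call is refused whole if a number of a shift passes 62.5 or a number of a turn 10.7, either way. A call with a gripper value outside its range is refused whole. OPENING is the opening, from 0 (shut) to 1 (fully open), set as the call begins (- or left out, the last holds). The fingers move at their own pace and stop on an object; FORCE is the grip in N (left out, the last holds). Time passes only in rows, so rows that do not move let the fingers close. It gives the time, the measured TCP pose, the force and the opening at its end, in the units of the state.
- manip.get_obs(): the state, without advancing time (a new reading comes with each control period).
- manip.snapshot(name): name is "scene" or "top"; returns the picture (420x560x3 uint8, blue, green, red); there is no depth.
- manip.calibration(name): a dict with "fovy" (degrees; the focal length in pixels is half the picture's height over the tangent of half this angle, whatever the lens; pixels are square), "cx", "cy" (the principal point, pixels), "dist_coeffs" ([k1, k2, p1, p2, k3] as OpenCV has them; the pictures are not rectified), "position" and "attitude" of the camera in the world. Camera axes: x right, y down, z forward; pixel columns grow to the right and rows downward; lengths in m; the calibration is good to about 2 mm. A picture is of the moment at which its call begins. calibration takes no time and is no camera call.
- manip.sign_off(): hands the job in, once; it reports no verdict.
The state is a dict: "t": time; "qpos": joint angles; "qvel": joint speeds; "joint_efforts": joint torques, N m; "position": TCP position; "tool_rot": TCP orientation; "force": force on the tool from outside, world axes, zero at the start; "wrist_torque": the same for the moment, N m; "opening": finger opening in m.
Only numpy, scipy, OpenCV 4.12 (cv2) and the standard library are available. Lean on these libraries where they do the work, as an engineer would, in place of code of your own. Each camera call takes 0.05 s, during which the arm holds its last target. There are 200 camera calls.

### The job

The small drawer chest on the jeweller's bench rocks, because its foot nearest the robot on the robot's left is too short. Without picking anything up, push the wooden wedge, thin end first, under that short foot until it is snug and the chest no longer rocks, without shoving the chest out of place or jacking it up. Then press down firmly with a fingertip on the chest's top above that foot to prove it, and finish while still holding that press; leave the jar, the bur stand and the hammer alone.

Things in the scene. Friction and masses are not known exactly. Their poses are not given: they have to be found in the camera images.
- chest: loose wooden drawer chest, about 2.2 kg, 170 deep (x) x 250 wide (y) x 70 mm high, drawers on its -x side, facing the robot. Origin: centre of its footprint on the bench. Stands on 3 brass ball feet (22 mm balls, 70 mm in x, 110 mm in y from the centre); wooden underside 22 mm up. Rests level; a few N down on the short foot's corner rock it 0.045 to 0.08 rad, released it tips back
- short_foot (a point): bench-plane point straight below the centre of the short fourth ball foot (22 mm ball), fixed to the chest at (-70, +110, 0) mm from its origin. The ball's underside is 5.5 to 9.5 mm above the bench, different each time and not told. About 10 N upward under this foot would jack the chest up
- press_spot (a point): point on the chest's flat top above the short foot, (-68, +108, 70) mm from the chest's origin: where to press. Stay within 25 mm of it (farther in, the chest would not feel a rock); a firm press is 6 to 25 N
- wedge: loose dark wooden bench pin, a plain wedge, 80 g, 130 mm long (x), 60 mm wide (y). Flat underside; vertical butt 23 mm high at -x; top slopes evenly down to a 2 mm thin edge at +x. Origin: centre of underside. Starts with the thin edge 15 to 45 mm short of the foot's centre, within 20 mm sideways, 0.12 rad askew of the chest. Slides with under 1 N. Snug it resists 4 N or more and does not slip back
- wedge_tip (a point): middle of the wedge's thin edge, on the bench, 65 mm from the wedge's origin along its +x
- wedge_butt (a point): middle of the wedge's butt face, 10 mm above the bench, 65 mm from the wedge's origin along its -x: where to push
- jar: glass jar with a metal lid, 60 mm diameter, 85 mm high, standing to the right of the work; origin at the centre of its underside. To be left alone
- bur_stand: white stepped round bur stand, 96 mm diameter, 62 mm high, standing to the left of the chest; origin at the centre of its underside. To be left alone
- hammer: hammer lying flat, 220 mm long, to the left of the work; to be left alone
Mind the look-alikes: they are no part of the job. Of the things shaped like the wedge, the wooden one is meant.

How it is judged:
At the end, for the whole second after the job is handed in: Still pressing the chest's top with over 4 N, within 30 mm of above the short foot; under it the chest is level within 0.012 rad, within 20 mm of its start, and bears on the wedge lying flat on the bench, the foot 7 to 70 mm behind its thin edge and within 28 mm of its midline; all at rest (x of short_foot in the frame of wedge between -0.005 and 0.058 m and y of short_foot in the frame of wedge between -0.028 and 0.028 m and height (world z) of wedge below 0.005 m and angle between wedge's own z axis and vertical below 0.05 rad and angle between chest's own z axis and vertical below 0.012 rad and distance of chest from where it was at the start of the episode below 0.02 m and contact force between the fingers and chest above 4 N and horizontal distance between the grasp point and press_spot below 0.03 m and height (world z) of the grasp point above 0.072 m and contact force between wedge and chest above 1 N and linear speed of each of chest, wedge below 0.02 m/s); the arm keeps its last pose, push and grip.
It fails at once if the wedge is lifted off the bench (height (world z) of wedge above 0.012 m or angle between wedge's own z axis and vertical above 0.35 rad).
It fails at once if the chest is lifted or tipped over (height (world z) of chest above 0.02 m or angle between chest's own z axis and vertical above 0.17 rad).
It fails at once if the jar is disturbed (moved over 25 mm) (distance of jar from where it was at the start of the episode above 0.025 m).
It fails at once if the bur stand is disturbed (moved over 25 mm) (distance of bur_stand from where it was at the start of the episode above 0.025 m).
It fails at once if the hammer is disturbed (moved over 25 mm) (distance of hammer from where it was at the start of the episode above 0.025 m).
It also fails if it takes over 40 s, if anything falls off the work surface, if the arm or the gripper's body presses on something with over 40 N, if the wrist force passes 120 N, or if a joint passes its speed limit or range.

## Working session

There is one attempt and no reset: what is moved stays moved. The work goes in short steps, Python scripts to look and compute and a shell command to move; the robot and the scene stay as the last step left them, time stands still between calls to the robot, and variables do not carry over. Pictures are saved under pics/ and viewed, about 8 in all and at most 12, crops included, and the job is handed in when it is done.

```bash
mkdir -p pics; cat > h.py <<'E'
import numpy as np, cv2
from bench import manip
def cam(n):
    c=manip.calibration(n); f=210/np.tan(np.radians(c["fovy"])/2)
    K=np.array([[f,0,c["cx"]],[0,f,c["cy"]],[0,0,1]]); return K,np.array(c["dist_coeffs"],float),np.array(c["position"]),np.array(c["attitude"])
def ray(n,px,z):
    K,d,p,R=cam(n)
    u=cv2.undistortPoints(np.array(px,float).reshape(-1,1,2),K,d).reshape(-1,2)
    v=np.c_[u,np.ones(len(u))]@R.T
    return p+v*((z-p[2])/v[:,2])[:,None]
def proj(n,P):
    K,d,p,R=cam(n)
    return cv2.projectPoints((np.array(P,float)-p)@R,np.zeros(3),np.zeros(3),K,d)[0].reshape(-1,2)
E
python3 - <<'E'
from h import *
for n in("scene","top"):
    cv2.imwrite(f"pics/{n}0.png",manip.snapshot(n)); print(n,cam(n))
o=manip.get_obs();print(o,manip.hold_point_z)
E
```

```text
scene (array([[386.88661897,   0.        , 284.96611257],
       [  0.        , 386.88661897, 211.4064417 ],
       [  0.        ,   0.        ,   1.        ]]), array([-0.03596847,  0.        ,  0.        ,  0.        ,  0.        ]), array([ 1.1878154 , -0.64486641,  0.84630295]), array([[ 0.73729506,  0.44462677, -0.50862857],
       [ 0.67549315, -0.49661391,  0.54505378],
       [-0.01024652, -0.74544058, -0.66649332]]))
top (array([[399.28083955,   0.        , 272.48333413],
       [  0.        , 399.28083955, 209.47492221],
       [  0.        ,   0.        ,   1.        ]]), array([-0.10150178,  0.        ,  0.        ,  0.        ,  0.        ]), array([ 0.46232236, -0.03003468,  1.10850972]), array([[ 0.02030068, -0.99321071,  0.11454415],
       [-0.99974485, -0.02130107, -0.00751634],
       [ 0.00990522, -0.11436234, -0.99338972]]))
{'t': 0.1, 'qpos': array([-1.38510527e+00,  2.45741998e-01,  1.55886397e+00,  5.97909423e-06,
        1.33869630e+00, -1.74077654e-01]), 'qvel': array([ 2.86754147e-05, -1.30115787e-03, -2.93930068e-03,  1.54378670e-03,
        1.24409661e-03,  7.16588676e-04]), 'joint_efforts': array([ 4.97551409e-04, -4.16911733e+01, -3.15526879e+01,  6.86986162e-02,
        3.09731439e-02, -6.20385117e-05]), 'position': array([ 0.22875887, -0.60784923,  0.20447211]), 'tool_rot': array([[ 9.35978810e-01,  3.52056205e-01, -3.09921049e-04],
       [ 3.52056212e-01, -9.35977349e-01,  1.68130357e-03],
       [ 3.01834272e-04, -1.68277415e-03, -9.99998539e-01]]), 'force': array([ 0.74563737,  0.21212222, -0.53306405]), 'wrist_torque': array([0.02954296, 0.00736866, 0.03946813]), 'opening': 0.09374387886688357} 0.0188
```

View pics/scene0.png

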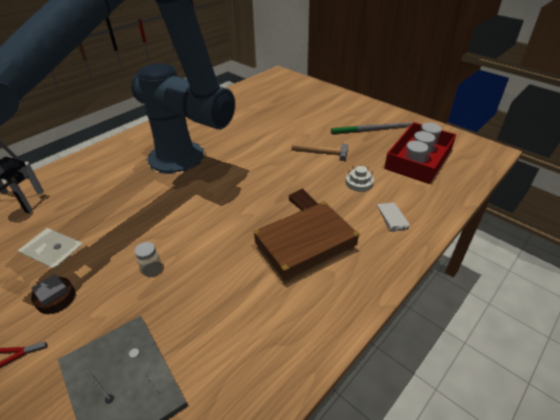

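View pics/top0.png

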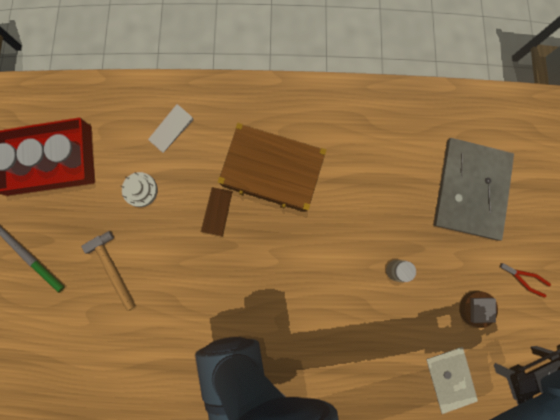

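The scene shows the chest at about (272,167) in the top view. The dark wooden wedge at (217,212) lies just short of the chest's near-left corner at (221,186). The pale wedge-shaped block at (171,127) is a look-alike. The bur stand is at (139,189), the hammer at (113,270) and the jar at (403,271). Next I'll check the choice in one close crop.

```bash
python3 - <<'E'
from h import *
a=cv2.imread("pics/top0.png")[110:250,130:340]
cv2.imwrite("pics/c1.png",cv2.resize(a,None,fx=3.8,fy=3.8,interpolation=cv2.INTER_CUBIC))
E
```

```text
(no output)
```

View pics/c1.png

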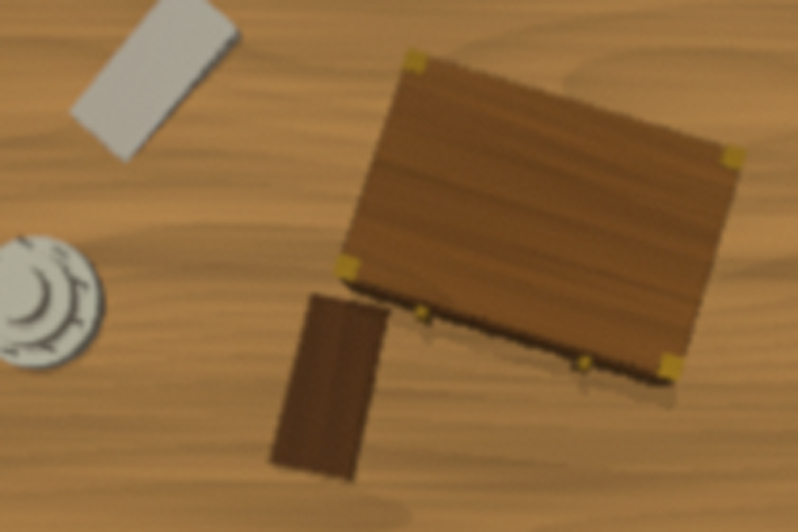

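```bash
python3 - <<'E'
from h import *
P=lambda l:(np.array(l,float)+.5)/3.8-.5+[130,110]
ch=ray("top",P([(405,50),(746,148),(681,380),(337,277)]),.070)
wt=ray("top",P([(312,294),(389,312)]),.002); wb=ray("top",P([(270,463),(352,481)]),.023)
L=lambda a,b:np.linalg.norm(a-b)
print(ch.round(4)); print("sides",L(ch[0],ch[1]),L(ch[1],ch[2]),L(ch[2],ch[3]),L(ch[3],ch[0]))
c=ch.mean(0); ex=(ch[0]+ch[1]-ch[2]-ch[3]);yaw=np.arctan2(ex[1],ex[0]);ey=(ch[0]+ch[3]-ch[1]-ch[2]);print("yaw",yaw,np.arctan2(-ey[0],ey[1]))
yaw=np.arctan2(ex[1]-ey[0],ex[0]+ey[1])
R=lambda a:np.array([[np.cos(a),-np.sin(a)],[np.sin(a),np.cos(a)]])
print("yaw used",yaw,"chest",c[:2]); sf=c[:2]+R(yaw)@[-.07,.11]; ps=c[:2]+R(yaw)@[-.068,.108]
print("foot",sf,"press",ps)
print(wt.round(4),wb.round(4),"w",L(wt[0],wt[1]),L(wb[0],wb[1]))
t=wt.mean(0)[:2];b=wb.mean(0)[:2];d=t-b;wy=np.arctan2(d[1],d[0]);print("tip",t,"butt",b,"len",L(t,b),"wyaw",wy,"askew",wy-yaw)
print("foot in wedge frame", R(-wy)@(sf-(t+b)/2), "tip in foot/chest frame",R(-yaw)@(t-sf),"butt",R(-yaw)@(b-sf))
E
```

```text
[[ 0.8154  0.0648  0.07  ]
 [ 0.7494 -0.1778  0.07  ]
 [ 0.5837 -0.1332  0.07  ]
 [ 0.6506  0.1066  0.07  ]]
sides 0.2513993427280032 0.17159143354384784 0.249022407986329 0.16999224858374565
yaw -0.2558449494715334 -0.2688766320521475
yaw used -0.2635900333363438 chest [ 0.69978363 -0.03492436]
foot [0.66086168 0.08951471] press [0.66227151 0.08706269]
[[0.6498 0.1336 0.002 ]
 [0.6375 0.0761 0.002 ]] [[0.523  0.1561 0.023 ]
 [0.5114 0.0967 0.023 ]] w 0.0587899154004592 0.060475372693443996
tip [0.64368872 0.10487849] butt [0.51720262 0.12642297] len 0.1283078291346641 wyaw -0.1687116287397336 askew 0.09487840459661018
foot in wedge frame [ 0.08366282 -0.01226209] tip in foot/chest frame [-0.02058283  0.01035874] butt [-0.14831358 -0.00179664]
```

Sides measure 251/172/249/170 mm against 250 × 170, and the wedge's width and length are about 60 and 128 mm. The tip is 20.6 mm short of the foot and 0.095 rad askew, inside the stated ranges. So the dark wooden wedge is confirmed as the target.

I'll push with two half-shut fingers across the butt. First I travel high to a point behind it, at (0.478, 0.133).

```bash
python3 -m crank '[{"translation":[39,-48,0],"rot":[0,0,0]},{"translation":[39,-48,0],"rot":[0,0,0]},{"translation":[39,-48,0],"rot":[0,0,0]},{"translation":[39,-48,0],"rot":[0,0,0]},{"translation":[39,-48,0],"rot":[0,0,0]},{"translation":[39,-48,0],"rot":[0,0,0]},{"translation":[39,-48,0],"rot":[0,0,0]},{"translation":[39,-48,0],"rot":[0,0,0]},{"translation":[39,-48,0],"rot":[0,0,0]},{"translation":[39,-48,0],"rot":[0,0,0]},{"translation":[39,-48,0],"rot":[0,0,0]},{"translation":[39,-48,0],"rot":[0,0,0]}]' 0.3 20
cat >> h.py <<'E'
def go(x,y,z,yaw=None):
    o=manip.get_obs();T=o["tool_rot"];p=o["position"];d=np.array([x,y,z])-p
    a=np.arctan2(T[1,0],T[0,0])
    print("t",round(o["t"],2),"p",p.round(4),"yaw",round(a,4),"F",o["force"].round(2),"open",round(o["opening"],4),"dtool mm",(T.T@d*1e3).round(1),"rotz deg",None if yaw is None else round(np.degrees(a-yaw),1),"tilt",T[:,2].round(4))
E
python3 -c "
from h import *
go(.478,.133,.2,-.169)"
```

```text
t: 1.6
position: [0.4647, 0.1035, 0.2035]
tool_rot: [[0.939, 0.343, 0.001], [0.343, -0.939, 0.006], [0.003, -0.005, -1.0]]
force: [1.4, -1.4, 0.8]
opening: 0.0284
t 1.6 p [0.4647 0.1035 0.2035] yaw 0.3506 F [ 1.44 -1.43  0.82] open 0.0284 dtool mm [ 22.6 -23.1   3.7] rotz deg 29.8 tilt [ 0.0014  0.0059 -1.    ]
```

```bash
python3 -m crank '[{"translation":[22,-23,0],"rot":[0,0,0]},{"translation":[0,0,0],"rot":[0,0,10.2]},{"translation":[0,0,0],"rot":[0,0,10.2]},{"translation":[0,0,0],"rot":[0,0,10.2]},{"translation":[0,0,50],"rot":[0,0,0]},{"translation":[0,0,50],"rot":[0,0,0]},{"translation":[0,0,0],"rot":[0,0,0]}]'
python3 -c "
from h import *
cv2.imwrite('pics/t2.png',cv2.resize(manip.snapshot('top')[120:270,120:320],None,fx=4,fy=4,interpolation=cv2.INTER_CUBIC))
go(.478,.133,.009,-.169)"
```

```text
t: 2.48
position: [0.4765, 0.1393, 0.0999]
tool_rot: [[0.982, -0.191, -0.001], [-0.191, -0.982, 0.006], [-0.002, -0.006, -1.0]]
force: [0.3, 0.1, -0.5]
opening: 0.0284
t 2.52 p [0.4787 0.1394 0.1025] yaw -0.1923 F [ 0.22 -0.66 -0.38] open 0.0282 dtool mm [ 0.3  7.1 93.4] rotz deg -1.3 tilt [ 0.0039  0.0063 -1.    ]
```

View pics/t2.png

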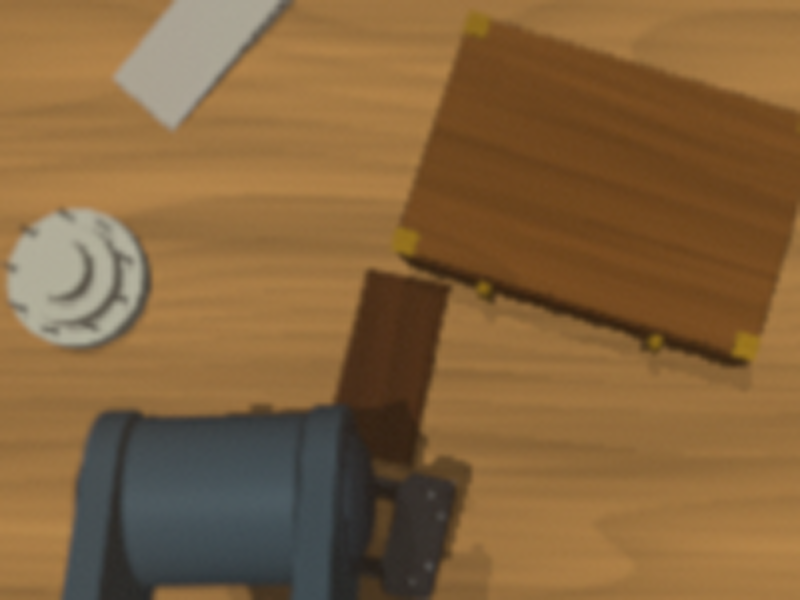

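The view is as expected: wedge and chest are undisturbed, with the gripper behind the butt (about (390,465) in the crop). Now I shift sideways 7 mm and descend.

```bash
python3 -m crank '[{"translation":[0,7,40],"rot":[0,0,-1.2]},{"translation":[0,0,40],"rot":[0,0,0]},{"translation":[0,0,0],"rot":[0,0,0]},{"translation":[0,0,0],"rot":[0,0,0]}]'
python3 -c "
from h import *
go(.478,.133,.009,-.169)"
```

```text
t: 3.02
position: [0.4874, 0.1334, 0.0321]
tool_rot: [[0.985, -0.169, 0.023], [-0.169, -0.986, 0.007], [0.021, -0.011, -1.0]]
force: [0.2, 0.7, 0.1]
opening: 0.0284
t 3.02 p [0.4874 0.1334 0.0321] yaw -0.1702 F [0.18 0.74 0.07] open 0.0284 dtool mm [-9.7  2.3 22.9] rotz deg -0.1 tilt [ 0.023   0.007  -0.9997]
```

```bash
python3 -m crank '[{"translation":[-9,2,12],"rot":[-0.4,-1.3,0]},{"translation":[0,0,9],"rot":[0,0,0]},{"translation":[0,0,0],"rot":[0,0,0]}]'
python3 -c "
from h import *
go(.478,.133,.009,-.169)"
```

```text
t: 3.4
position: [0.4809, 0.1334, 0.0136]
tool_rot: [[0.986, -0.169, 0.005], [-0.169, -0.986, 0.004], [0.004, -0.005, -1.0]]
force: [0.4, -1.0, 0.1]
opening: 0.0284
t 3.4 p [0.4809 0.1334 0.0136] yaw -0.1697 F [ 0.35 -0.96  0.07] open 0.0284 dtool mm [-2.9  0.9  4.6] rotz deg -0.0 tilt [ 0.0048  0.0041 -1.    ]
```

```bash
python3 -m crank '[{"translation":[7,0,4],"rot":[0,0,0]},{"translation":[7,0,0],"rot":[0,0,0]},{"translation":[7,0,0],"rot":[0,0,0]},{"translation":[0,0,0],"rot":[0,0,0]}]'
python3 -c "
from h import *
go(.57,.117,.009,-.169)"
```

```text
t: 3.9
position: [0.5041, 0.1296, 0.0099]
tool_rot: [[0.986, -0.169, 0.006], [-0.169, -0.986, 0.004], [0.005, -0.005, -1.0]]
force: [-0.1, 0.6, -0.1]
opening: 0.0281
t 3.9 p [0.5041 0.1296 0.0099] yaw -0.1699 F [-0.1   0.57 -0.11] open 0.0281 dtool mm [67.1  1.2  1.2] rotz deg -0.1 tilt [ 0.006   0.0041 -1.    ]
```

```bash
python3 -m crank '[{"translation":[6,0,0],"rot":[0,0,0]},{"translation":[6,0,0],"rot":[0,0,0]},{"translation":[6,0,0],"rot":[0,0,0]},{"translation":[6,0,0],"rot":[0,0,0]},{"translation":[0,0,0],"rot":[0,0,0]}]'
python3 -c "
from h import *
cv2.imwrite('pics/t3.png',cv2.resize(manip.snapshot('top')[120:270,120:320],None,fx=4,fy=4,interpolation=cv2.INTER_CUBIC))
go(.57,.117,.009,-.169)"
```

```text
t: 4.53
position: [0.5291, 0.1252, 0.0099]
tool_rot: [[0.986, -0.169, 0.005], [-0.169, -0.986, 0.004], [0.005, -0.005, -1.0]]
force: [0.3, 0.4, -0.2]
opening: 0.028
t 4.58 p [0.5289 0.1253 0.0098] yaw -0.1698 F [-0.09 -0.38 -0.1 ] open 0.0284 dtool mm [41.9  1.2  1. ] rotz deg -0.0 tilt [ 0.0051  0.0041 -1.    ]
```

View pics/t3.png

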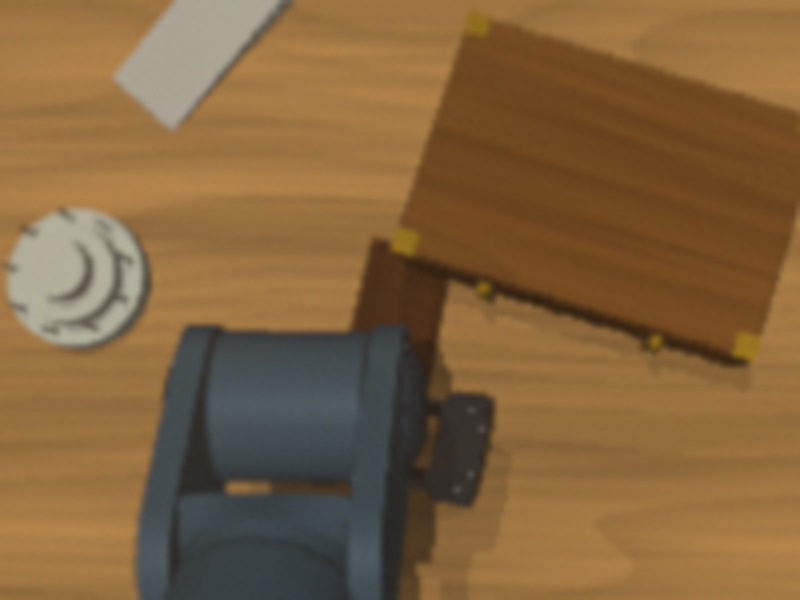

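The wedge has moved about 21 mm and its tip is now at the foot, still straight. The chest hasn't moved. I'll keep pushing with smaller steps.

```bash
python3 -m crank '[{"translation":[5,0,0],"rot":[0,0,0]},{"translation":[5,0,0],"rot":[0,0,0]},{"translation":[4,0,0],"rot":[0,0,0]},{"translation":[3,0,0],"rot":[0,0,0]}]'
python3 -c "
from h import *
go(.57,.117,.009,-.169)"; python3 -m crank '[{"translation":[2,0,0],"rot":[0,0,0]},{"translation":[2,0,0],"rot":[0,0,0]}]'
```

```text
t: 5.08
position: [0.5461, 0.1223, 0.0097]
tool_rot: [[0.986, -0.169, 0.004], [-0.169, -0.986, 0.004], [0.003, -0.005, -1.0]]
force: [-0.9, -0.2, -0.1]
opening: 0.028
t 5.08 p [0.5461 0.1223 0.0097] yaw -0.1696 F [-0.85 -0.22 -0.11] open 0.028 dtool mm [24.4  1.2  0.8] rotz deg -0.0 tilt [ 0.0042  0.0042 -1.    ]
t: 5.32
position: [0.5503, 0.1216, 0.0097]
tool_rot: [[0.986, -0.169, 0.004], [-0.169, -0.986, 0.004], [0.003, -0.005, -1.0]]
force: [-0.6, 0.1, -0.8]
opening: 0.0282
```

```bash
f='/t:|position|force/'; 
python3 -m crank '[{"translation":[2,0,0],"rot":[0,0,0]}]' | awk "$f"
python3 -m crank '[{"translation":[2,0,0],"rot":[0,0,0]}]' | awk "$f"
python3 -m crank '[{"translation":[1.5,0,0],"rot":[0,0,0]}]' | awk "$f"
python3 -m crank '[{"translation":[1.5,0,0],"rot":[0,0,0]}]' | awk "$f"
```

```text
t: 5.45
position: [0.5524, 0.1212, 0.0098]
tool_rot: [[0.986, -0.169, 0.004], [-0.169, -0.986, 0.004], [0.003, -0.005, -1.0]]
force: [-0.4, 0.0, 1.2]
t: 5.58
position: [0.5544, 0.1209, 0.0098]
tool_rot: [[0.986, -0.169, 0.004], [-0.169, -0.986, 0.004], [0.003, -0.005, -1.0]]
force: [-0.7, 0.3, 0.8]
t: 5.7
position: [0.556, 0.1206, 0.0098]
tool_rot: [[0.986, -0.169, 0.004], [-0.169, -0.986, 0.004], [0.003, -0.005, -1.0]]
force: [-1.8, 0.3, 0.8]
t: 5.82
position: [0.5576, 0.1204, 0.0098]
tool_rot: [[0.986, -0.169, 0.004], [-0.169, -0.986, 0.004], [0.003, -0.005, -1.0]]
force: [0.2, -0.4, 0.1]
```

```bash
f='/position|force/'; 
python3 -m crank '[{"translation":[2,0,0],"rot":[0,0,0]}]' | awk "$f"
python3 -m crank '[{"translation":[1.5,0,0],"rot":[0,0,0]}]' | awk "$f"
python3 -m crank '[{"translation":[1.5,0,0],"rot":[0,0,0]}]' | awk "$f"
python3 -m crank '[{"translation":[1.5,0,0],"rot":[0,0,0]}]' | awk "$f"
```

```text
position: [0.5596, 0.12, 0.0098]
force: [-0.3, 0.2, 0.3]
position: [0.5612, 0.1197, 0.0098]
force: [-0.2, 0.0, 1.0]
position: [0.5627, 0.1195, 0.0097]
force: [-1.2, 1.1, 1.8]
position: [0.5638, 0.1193, 0.0097]
force: [-3.0, 0.3, 2.6]
```

Resistance is starting at x ≈ 0.563, which fits a gap of about 7.5 mm. I'll use single small steps from here.

```bash
f='/position|force/'; 
python3 -m crank '[{"translation":[1,0,0],"rot":[0,0,0]}]' | awk "$f"
python3 -c "
from h import *
go(.57,.117,.009,-.169)
cv2.imwrite('pics/t4.png',cv2.resize(manip.snapshot('top')[120:270,120:320],None,fx=4,fy=4,interpolation=cv2.INTER_CUBIC))
go(.57,.117,.009,-.169)"
```

```text
position: [0.5641, 0.1193, 0.0095]
force: [-3.8, 0.1, 2.4]
t 6.45 p [0.5641 0.1193 0.0095] yaw -0.1696 F [-3.82  0.07  2.4 ] open 0.0283 dtool mm [6.2 1.2 0.5] rotz deg -0.0 tilt [ 3.0e-04  4.5e-03 -1.0e+00]
t 6.5 p [0.5642 0.1192 0.0095] yaw -0.1696 F [-2.44  0.45  1.61] open 0.0281 dtool mm [6.1 1.2 0.5] rotz deg -0.0 tilt [ 5.0e-04  4.5e-03 -1.0e+00]
```

```bash
f='/position|force/'; 
python3 -m crank '[{"translation":[1.5,0,0],"rot":[0,0,0]}]' | awk "$f"
python3 -m crank '[{"translation":[1.5,0,0],"rot":[0,0,0]}]' | awk "$f"
python3 -c "
from h import *
go(.57,.117,.009,-.169)
cv2.imwrite('pics/t4.png',cv2.resize(manip.snapshot('top')[120:270,120:320],None,fx=4,fy=4,interpolation=cv2.INTER_CUBIC))"
```

```text
position: [0.5649, 0.1191, 0.0093]
force: [-5.9, 0.9, 4.1]
position: [0.5654, 0.1191, 0.0091]
force: [-5.9, 1.7, 4.5]
t 6.75 p [0.5654 0.1191 0.0091] yaw -0.1694 F [-5.95  1.7   4.46] open 0.0279 dtool mm [4.9 1.3 0.1] rotz deg -0.0 tilt [-0.0043  0.0049 -1.    ]
```

View pics/t4.png

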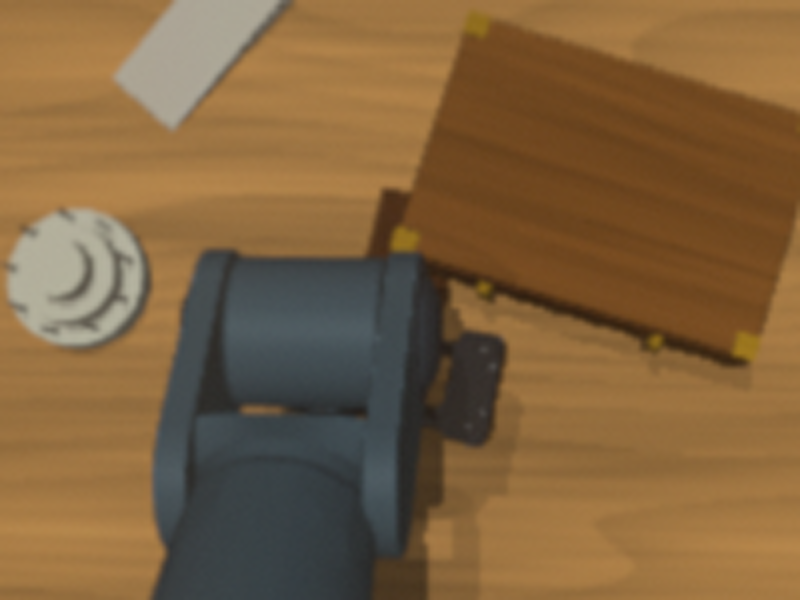

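The wedge is in snug: it resists about 6 N and the advance has stalled. Its left tip corner is at (385,190), and the chest corner at (405,238) has moved at most 1 px. Next I back off, rise and shut the fingers.

```bash
python3 -m crank '[{"translation":[-15,0,0],"rot":[0,0,0]},{"translation":[-20,0,0],"rot":[0,0,0]},{"translation":[0,0,-50],"rot":[0,0,0]},{"translation":[0,0,-50],"rot":[0,0,0]},{"translation":[0,0,-30],"rot":[0,0,0]},{"translation":[0,0,0],"rot":[0,0,0]}]' 0 20
python3 -c "
from h import *
go(.662,.087,.12,-.169)"
```

```text
t: 7.55
position: [0.5294, 0.1245, 0.1421]
tool_rot: [[0.986, -0.168, 0.004], [-0.168, -0.986, 0.004], [0.004, -0.005, -1.0]]
force: [-0.1, 0.5, -0.5]
opening: 0.0007
t 7.55 p [0.5294 0.1245 0.1421] yaw -0.169 F [-0.13  0.51 -0.5 ] open 0.0007 dtool mm [137.   14.7  22.5] rotz deg -0.0 tilt [ 0.0043  0.0039 -1.    ]
```

```bash
python3 -c "
from h import *
cv2.imwrite('pics/s5.png',cv2.resize(manip.snapshot('scene')[150:290,220:390],None,fx=4,fy=4,interpolation=cv2.INTER_CUBIC))"
python3 -m crank '[{"translation":[45,5,0],"rot":[0,0,0]},{"translation":[45,5,0],"rot":[0,0,0]},{"translation":[43,4,5],"rot":[0,0,0]},{"translation":[0,0,0],"rot":[0,0,0]},{"translation":[0,0,0],"rot":[0,0,0]}]'
python3 -c "
from h import *
cv2.imwrite('pics/s6.png',cv2.resize(manip.snapshot('top')[120:270,120:320],None,fx=4,fy=4,interpolation=cv2.INTER_CUBIC))
go(.662,.087,.08,-.169)"
```

```text
t: 8.22
position: [0.6528, 0.0878, 0.1212]
tool_rot: [[0.986, -0.168, -0.016], [-0.167, -0.986, 0.004], [-0.016, -0.001, -1.0]]
force: [-0.8, 0.0, -0.7]
opening: 0.0005
t 8.28 p [0.6525 0.0879 0.1211] yaw -0.1682 F [-0.22 -0.22 -0.53] open 0.0006 dtool mm [10.2 -0.7 41. ] rotz deg 0.0 tilt [-0.0158  0.0041 -0.9999]
```

View pics/s5.png

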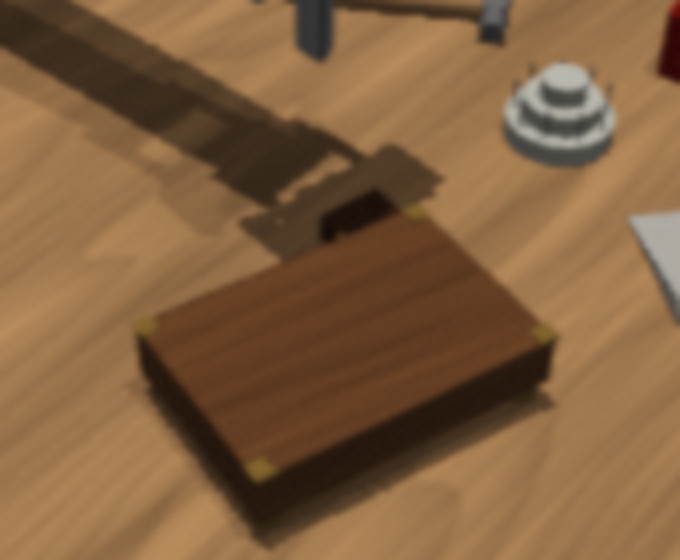

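The chest sits level, with the wedge still tucked under its near-left corner at about (360,215). I'll correct the aim and descend to press.

```bash
python3 -m crank '[{"translation":[9,-1,0],"rot":[0,0.9,0]},{"translation":[0,0,20],"rot":[0,0,0]},{"translation":[0,0,17],"rot":[0,0,0]},{"translation":[0,0,0],"rot":[0,0,0]},{"translation":[0,0,0],"rot":[0,0,0]}]'
python3 -c "
from h import *
go(.662,.087,.07,-.169)"
```

```text
t: 8.9
position: [0.6594, 0.0886, 0.0806]
tool_rot: [[0.986, -0.166, -0.001], [-0.166, -0.986, 0.001], [-0.001, -0.001, -1.0]]
force: [-0.8, -0.7, -1.0]
opening: 0.0006
t 8.9 p [0.6594 0.0886 0.0806] yaw -0.1667 F [-0.77 -0.66 -0.95] open 0.0006 dtool mm [ 2.8  1.2 10.6] rotz deg 0.1 tilt [-0.0012  0.0014 -1.    ]
```

```bash
f='/position|force/'; 
python3 -m crank '[{"translation":[3,1,4],"rot":[0,0,0]},{"translation":[0,0,3],"rot":[0,0,0]},{"translation":[0,0,2],"rot":[0,0,0]}]' | awk "$f"
python3 -m crank '[{"translation":[0,0,2],"rot":[0,0,0]}]' | awk "$f"
python3 -m crank '[{"translation":[0,0,2],"rot":[0,0,0]}]' | awk "$f"
```

```text
position: [0.6634, 0.0869, 0.0723]
force: [0.0, -0.6, -0.9]
position: [0.6635, 0.0869, 0.0703]
force: [-0.1, 0.5, -0.7]
position: [0.6636, 0.0869, 0.0695]
force: [-5.4, -0.1, 12.7]
```

12.7 N with the top giving way under 1 mm, where an unsupported corner would sink 5 mm or more. Now I'll check how the hold behaves.

```bash
f='/position|force/'; 
python3 -m crank '[{"translation":[-0.5,0,1.5],"rot":[0,0,0]}]' | awk "$f"
python3 -m crank '[{"translation":[-0.5,0,1.5],"rot":[0,0,0]}]' | awk "$f"
python3 -c "
from h import *
for i in range(4): 
  im=manip.snapshot('top'); go(.662,.087,.07,-.169)
cv2.imwrite('pics/t7.png',cv2.resize(im[120:270,120:320],None,fx=4,fy=4,interpolation=cv2.INTER_CUBIC))"
```

```text
position: [0.6635, 0.0869, 0.0696]
force: [-2.8, -0.4, 6.6]
position: [0.6636, 0.0869, 0.0696]
force: [-2.1, -0.2, 6.3]
t 9.82 p [0.6635 0.087  0.0696] yaw -0.1663 F [-2.37 -0.24  5.51] open 0.0006 dtool mm [-1.5  0.2 -0.4] rotz deg 0.2 tilt [ 2.4e-03  5.0e-04 -1.0e+00]
t 9.88 p [0.6636 0.087  0.0696] yaw -0.1662 F [-2.39  0.1   6.44] open 0.0005 dtool mm [-1.5  0.2 -0.4] rotz deg 0.2 tilt [ 2.4e-03  6.0e-04 -1.0e+00]
t 9.93 p [0.6636 0.0869 0.0696] yaw -0.1663 F [-2.67 -0.25  6.92] open 0.0006 dtool mm [-1.6  0.2 -0.4] rotz deg 0.2 tilt [ 2.4e-03  6.0e-04 -1.0e+00]
t 9.97 p [0.6636 0.087  0.0696] yaw -0.1663 F [-3.65 -0.25  5.81] open 0.0005 dtool mm [-1.5  0.2 -0.4] rotz deg 0.2 tilt [ 2.4e-03  6.0e-04 -1.0e+00]
```

View pics/t7.png

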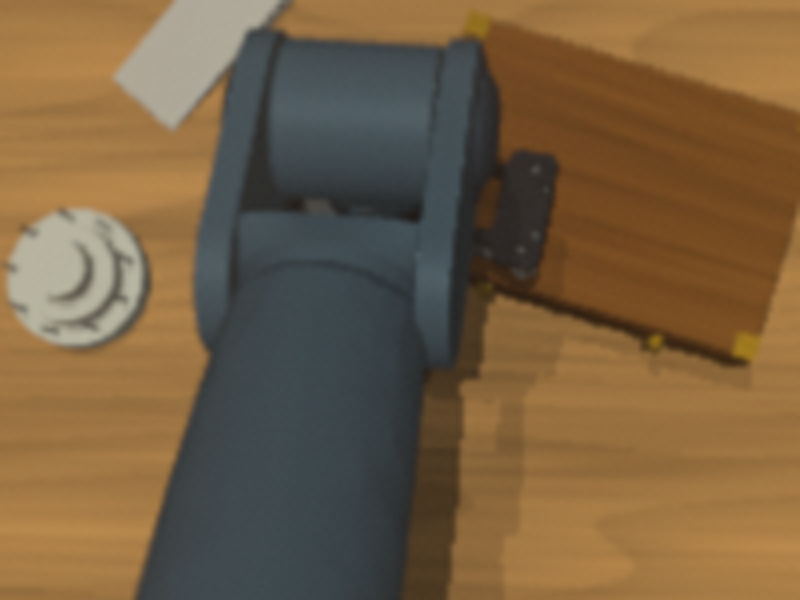

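The hold is steady at about 6 N and the chest's corners are unmoved at (478,25) and (745,347). I'll press harder for margin.

```bash
python3 -m crank '[{"translation":[-0.6,0,2.8],"rot":[0,0,0]}]' | awk '/position|force/'
python3 -m crank '[{"translation":[-0.6,0,2.8],"rot":[0,0,0]}]' | awk '/position|force/'
python3 -c "
from h import *
for i in range(6): 
  im=manip.snapshot('scene')
  if i%2:go(.662,.087,.07,-.169)
cv2.imwrite('pics/s8.png',cv2.resize(im[150:290,220:390],None,fx=4,fy=4,interpolation=cv2.INTER_CUBIC))"
```

```text
position: [0.6636, 0.087, 0.0694]
force: [-5.9, -0.7, 15.9]
position: [0.6636, 0.087, 0.0695]
force: [-6.1, -0.8, 13.2]
t 10.32 p [0.6637 0.087  0.0695] yaw -0.1657 F [-6.22 -0.59 11.98] open 0.0005 dtool mm [-1.6  0.2 -0.5] rotz deg 0.2 tilt [ 3.7e-03 -3.0e-04 -1.0e+00]
t 10.43 p [0.6636 0.087  0.0695] yaw -0.1658 F [-5.72 -0.13 13.18] open 0.0005 dtool mm [-1.6  0.3 -0.5] rotz deg 0.2 tilt [ 3.7e-03 -3.0e-04 -1.0e+00]
t 10.53 p [0.6636 0.087  0.0695] yaw -0.1658 F [-6.25 -0.52 12.73] open 0.0005 dtool mm [-1.6  0.3 -0.5] rotz deg 0.2 tilt [ 3.7e-03 -3.0e-04 -1.0e+00]
```

View pics/s8.png

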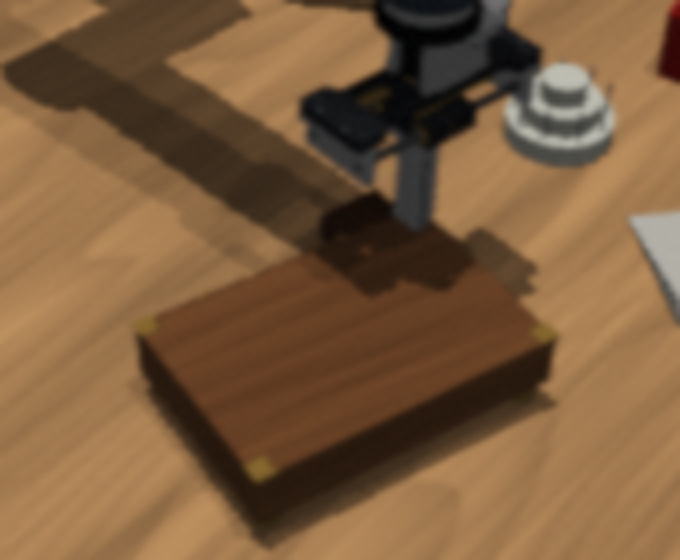

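Pressing steadily at about 13 N, 1.6 mm from the press spot, with z steady at 0.0695. The chest's corners (145,325), (545,335) and (262,468) are identical to before the press, and the wedge is in place. Handing in.

```bash
python3 -c "
from bench import manip
manip.sign_off()"
```

```text
the job is handed in; nothing more can be done
```

I pushed the dark wooden wedge, thin end first, about 57 mm under the short foot. It stopped snug with about 6 N of resistance, and by dead reckoning the foot ended about 36 mm behind the thin edge and 12 mm off the wedge's midline. I then backed off, shut the fingers and pressed the chest's top, and handed in while still holding the press at about 10.5 s.

- **Press:** the last readings were a steady 12 to 13 N down, about 1.6 mm from my estimate of the press spot. The fingertip height held at 69.5 mm, changing by only about 0.1 mm between 6 and 13 N, so the chest did not rock.
- **Chest:** its visible corners did not shift between the pictures before and during the press, and it moved no more than about 1 pixel (roughly 2.5 mm) during the push.
- **Other things:** the pictures show the bur stand unmoved. I did not recheck the jar or the hammer, but the arm never came down near them.
- **Off the ideal:** the press also carries about 6 N of sideways force on the chest, away from the robot, which did not move it. The wedge's final position was not measured from a clear view, because the arm and chest hid most of it.

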